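# Clear the inspection lamp's beam and hold its sprung shutter half open

### The job

Clear the worktop in front of the inspection lamp by sorting the loose things there: both glass stoppers go into the nearly square tray, the marker pen lies flat in the long narrow tray; leave the dishes, timer and flask where they are. Then slide the lamp's sprung shutter by its upright tab to half of its travel, at the long middle index line (within about 5 mm), and hold it there against the spring: finish while still holding it, for it springs shut when let go.

Things in the scene. Friction and masses are not known exactly. Their poses are not given: they have to be found in the camera images.
- stopper_1_mid (a point): Centre of a clear ground-glass stopper lying on its side on the worktop, 24 mm wide (its x), 49 mm long (its y), 23 mm high; the centre is 11.5 mm above its underside. 14 g nominal.
- stopper_2_mid (a point): Centre of the second glass stopper, the same as the first.
- marker_mid (a point): Centre of a slim marker pen lying on the worktop, 14 mm wide (its x), 132 mm long (its y), 14 mm high; the centre is 7 mm above its underside. 11 g nominal.
- square_tray: Fixed open white plastic tray, nearly square, for the stoppers: outside 138 mm (x) by 118 mm (y) by 30 mm high, walls 4 mm with a rim rising 3 mm more, floor 4 mm thick. Origin: centre of its underside. It stands left or right of the work.
- long_tray: Fixed open white plastic tray, long and narrow, for the marker: outside 188 mm (x, its long way) by 88 mm (y) by 30 mm high, walls 4 mm with a rim rising 3 mm more, floor 4 mm thick. Origin: centre of its underside. It stands on the other side from the square tray.
- lamp: Fixed grey inspection lamp, 200 mm wide (y), 110 mm deep (x), top face 100 mm above the worktop; its front (-x) face with the round port and the guide rails looks to the robot. Origin: centre of its underside. Three black index lines on its top, beside the tab's path, at y = -45 mm (shutter shut), -10 mm (half travel, the long line) and +25 mm (full travel).
- shutter_tab (a point): Centre of the shutter's upright black tab, which is 12 mm thick along the slide direction (y), 24 mm in x and 50 mm high, standing from 105 to 155 mm above the worktop, so 5 mm clear of the lamp's top; it can be pinched from above on its two y faces. Axes as the lamp's. It stands at x = -62 mm in the lamp's frame, at y = -45 mm when shut, and moves with the shutter to +y.
- shutter (a joint): Travel of the lamp's shutter in m along the lamp's +y axis (to the robot's left): 0 shut, 0.035 half travel, 0.070 fully open. A spring pulls it shut: 2.8 N when shut, rising by 1.4 N per cm to about 7.7 N at half and 12.6 N at full travel; friction is below 0.5 N. Let go, it returns to 0.
- stopper_1: The first glass stopper itself (origin: centre of its underside).
- stopper_2: The second glass stopper itself (origin: centre of its underside).
- marker: The marker pen itself (origin: centre of its underside).
- petri_1: Bystander: clear round dish, 60 mm across, 14 mm high, near the robot; leave alone. Origin: centre of its underside.
- petri_2: Bystander: a second such dish, farther off to the left; leave alone. Origin: centre of its underside.
- timer: Bystander: grey bench timer, 58 x 64 x 20 mm, right of the lamp; leave alone. Origin: centre of its underside.
- vol_flask: Bystander: glass flask with a long neck, 67 mm across, 217 mm high, right of the lamp; leave alone. Origin: centre of its underside. A tall instrument fills the right side of the worktop (y below -0.35 m where x is above 0.42 m): keep clear of it, also on the way from the start.

How it is judged:
On the way, in this order (a step that is already met when the one before it is completed fails the run):
1. both stoppers lie released in the square tray and the marker in the long tray (x of stopper_1_mid in the frame of square_tray between -0.065 and 0.065 m and y of stopper_1_mid in the frame of square_tray between -0.055 and 0.055 m and z of stopper_1_mid in the frame of square_tray between 0.002 and 0.045 m and x of stopper_2_mid in the frame of square_tray between -0.065 and 0.065 m and y of stopper_2_mid in the frame of square_tray between -0.055 and 0.055 m and z of stopper_2_mid in the frame of square_tray between 0.002 and 0.045 m and x of marker_mid in the frame of long_tray between -0.09 and 0.09 m and y of marker_mid in the frame of long_tray between -0.04 and 0.04 m and z of marker_mid in the frame of long_tray between 0.002 and 0.02 m and contact force between each of stopper_1, stopper_2, marker and the arm below 0.1 N and contact force between each of stopper_1, stopper_2, marker and the fingers below 0.1 N and linear speed of each of stopper_1, stopper_2, marker below 0.03 m/s), for 0.2 s.
2. the shutter is held at half travel (value of joint shutter between 0.029 and 0.041 m and velocity of joint shutter between -0.01 and 0.01 m/s and (contact force between shutter and the fingers above 4 N or contact force between shutter and the arm above 4 N) and contact force between shutter and stopper_1 below 0.2 N and contact force between shutter and stopper_2 below 0.2 N and contact force between shutter and marker below 0.2 N), for 0.3 s.
At the end, for the whole second after the job is handed in: Both stoppers rest in the square tray (centres inside its walls, below 45 mm), the marker flat in the long tray (centre below 20 mm), none touched; the robot holds the shutter at rest at 35 mm travel, give or take 6 mm, with over 4 N of contact, no loose thing wedging it (all of step 1 and all of step 2); the arm keeps its last pose, push and grip.
It fails at once if a dish, the timer or the flask is shifted by more than 30 mm (distance of any of petri_1, petri_2, timer, vol_flask from where it was at the start of the episode above 0.03 m).
It also fails if it takes over 72 s, if anything falls off the work surface, if the arm or the gripper's body presses on something with over 40 N, if the wrist force passes 120 N, or if a joint passes its speed limit or range.

### The arm

A 6-joint arm with a two-finger parallel gripper is mounted at the origin on a cart in front of the work surface, level with it; the furniture and walls round the work are solid. World frame = base frame: x ahead of the robot, y to its left, z up, the work surface at z = 0. Lengths are in m, angles in rad, forces in N, time in s.
With the tool pointing down it reaches from about 0.25 to 0.775 m from the base axis. Payload 4 kg.
Tool frame: the origin (TCP) lies midway between the tips of the shut fingers; the grasp point (between the pads) lies 19 mm behind it; y points along the fingers, z is the direction in which the jaws open and shut, and the axes are right-handed (so a half turn about y gives the same grasp; the last joint's range is limited). The gripper opens to 94 mm and grips with 3 to 60 N. Pads are 16 mm wide; open, the fingers measure 119 mm over their backs; the gripper's body (75 mm by 177 mm) begins 78 mm behind the grasp point.
Start: joints at [1.019, 0.087, 1.371, -0, 1.684, -0.103], TCP at [0.239, 0.496, 0.206] pointing down, gripper open.
Joint ranges: [-3.1, 3.1], [-0.76, 2.03], [0.27, 2.55], [-1.08, 4.22], [0.17, 2.65], [-2.57, 2.57]. Speed limits (rad/s): [2.79, 2.79, 3.14, 3.14, 3.14, 3.14].

### API

Orientations are given as a rotation vector (axis times angle).
In Python, from plant import monitor, viewer, workorder gives the robot as it stands.
- The arm moves only by the tool jog_arm, never from a script. Its argument "steps" is a list of rows, each a list of 5 numbers: the shift along the tool's x, y, z in m, then the turn about the tool's y in rad, then the closure in counts, from 0 (fully open) to 255 (shut). In form: [[dx, dy, dz, turn, jaw], ...]. A call has exactly 8 rows; each row is the pose to reach, as a shift and turn from the pose commanded when the call began, along the tool's axes at that moment; what a row does not reach only later rows make up. A row lasts 1/10 s, in which the tool goes at most 50 mm and 8.59 degrees, less where a joint would pass 70% of its speed; a pose out of reach is approached as far as the arm can. A call with a gripper value outside its range is refused whole. The fingers move at their own pace and stop on an object; the grip force is fixed at half the most. Time passes only in rows, so rows that repeat a pose let the fingers close, or fill a call up. It gives the time, the measured TCP pose, the force and the opening at its end, in the units of the state.
- monitor.sense(): the state, without advancing time (a new reading comes with each control period).
- viewer.snapshot(name): name is "side" or "top"; returns the picture (420x560x3 uint8, red, green, blue); there is no depth.
- viewer.camera_info(name): a dict with "K" (3x3 intrinsics, pixels), "T" (4x4, takes a point from camera to world coordinates). Camera axes: x right, y up, looking along -z (the intrinsics and any distortion apply to the point x, -y, -z); pixel columns grow to the right and rows downward; lengths in m; the calibration is good to about 2 mm. A picture is of the moment at which its call begins. camera_info takes no time and is no camera call.
- workorder.finish_job(): hands the job in, once; it reports no verdict.
Trained networks look in the newest picture that a camera, given by its name, has taken for a name from the list of things; names that differ only in an ending like _2 or _b are one class to them, and where a whole thing is asked for, a point or a joint stands for the part that bears it (a point fixed in the world has none). Each returns a list of dicts, best first, with "conf" (0 to 1); they miss things now and then, are a little off and sometimes report something else, mostly with a low value. They report only what shows in the picture. A call takes as long as a camera call.
- viewer.recognise(camera, query): "location" ([x, y, z] in m, in the coordinates of the camera as it stood for that picture, good to about 4 mm: the middle of the surface that is visible of it).
The state is a dict: "clock": time; "joint_pos": joint angles; "joint_vel": joint speeds; "tau": joint torques, N m; "tool_pos": TCP position; "orientation": TCP orientation; "ft_force": force on the tool from outside, world axes, zero at the start; "moment": the same for the moment, N m; "opening": opening from 0.0 (shut) to 1.0 (fully open).
Only numpy, scipy, OpenCV 4.12 (cv2) and the standard library are available. Lean on these libraries where they do the work, as an engineer would, in place of code of your own. Each camera call takes 0.05 s, during which the arm holds its last target. There are 200 camera calls.

## Working session

There is one attempt and no reset: what is moved stays moved. The work goes in short steps, Python scripts to look and compute and a tool call to move; the robot and the scene stay as the last step left them, time stands still between calls to the robot, and variables do not carry over. Pictures are saved under pics/ and viewed, about 8 in all and at most 12, crops included, and the job is handed in when it is done.

Besides the shell and the picture viewer there is one more tool, called after "Request:" as name(argument=value, ...) on one line, values as JSON. jog_arm: Moves the arm, as the interface text tells. Its arguments: {"type":"object","properties":{"steps":{"type":"array","items":{"type":"array","items":{"type":"number"}}}},"required":["steps"]}

```bash
mkdir -p pics; cat > h.py <<'E'
import numpy as np, cv2
from scipy.spatial.transform import Rotation as R
from plant import monitor, viewer, workorder
def snap(cam,fn=None):
    im=viewer.snapshot(cam)
    if fn: cv2.imwrite('pics/'+fn+'.png',im[:,:,::-1])
    return im
def rec(cam,q,n=4):
    T=np.array(viewer.camera_info(cam)['T'])
    return [(round(d['conf'],2),np.round((T@np.append(d['location'],1))[:3],4).tolist()) for d in viewer.recognise(cam,q)[:n]]
def ray(cam,u,v,z):
    c=viewer.camera_info(cam);T=np.array(c['T']);K=np.array(c['K'])
    d=np.linalg.solve(K,[u,v,1]);d=T[:3,:3]@[d[0],-d[1],-d[2]];o=T[:3,3]
    return o+d*(z-o[2])/d[2]
def proj(cam,p):
    c=viewer.camera_info(cam);T=np.linalg.inv(np.array(c['T']));K=np.array(c['K'])
    q=(T@np.append(p,1))[:3];q=K@[q[0],-q[1],-q[2]];return q[:2]/q[2]
def st():
    s=monitor.sense();print(s['clock'],np.round(s['tool_pos'],4),'\n',np.round(R.from_rotvec(s['orientation']).as_matrix(),3),np.round(s['joint_pos'],3),np.round(s['ft_force'],2),s['opening'])
E
python3 - <<'E'
from h import *
st()
for c in('side','top'):
    snap(c,c+'0'); i=viewer.camera_info(c); print(c,np.round(i['T'],3).tolist(),np.round(i['K'],1).tolist(),[k for k in i])
    for q in('stopper_1','marker','square_tray','long_tray','lamp','shutter_tab','petri_1','timer','vol_flask'): print(q,rec(c,q))
E
```

```text
0.0 [0.2384 0.4951 0.2043] 
 [[ 0.901 -0.001  0.434]
 [-0.434 -0.002  0.901]
 [-0.    -1.    -0.002]] [ 1.019  0.088  1.372 -0.     1.684 -0.103] [-0.23  0.25 -1.38] 0.9983891474527149
side [[0.863, 0.28, -0.42, 0.004], [-0.504, 0.438, -0.744, -0.915], [-0.024, 0.854, 0.519, 0.766], [0.0, 0.0, 0.0, 1.0]] [[539.6, 0.0, 287.0], [0.0, 539.6, 206.0], [0.0, 0.0, 1.0]] ['K', 'T']
stopper_1 [(0.68, [0.6722, 0.0549, 0.0821]), (0.6, [0.491, -0.0522, 0.0161]), (0.45, [0.4939, 0.0433, 0.0166])]
marker [(0.63, [0.4535, 0.3288, 0.0087]), (0.54, [0.3643, 0.1093, 0.0065])]
square_tray [(0.91, [0.4556, 0.3301, 0.011])]
long_tray [(0.65, [0.4816, -0.1899, 0.0133])]
lamp [(0.47, [0.4921, 0.0433, 0.017]), (0.45, [0.508, 0.1743, 0.0101])]
shutter_tab [(0.83, [0.645, 0.0494, 0.0659]), (0.29, [0.6708, 0.054, 0.0827]), (0.2, [0.4558, 0.3287, 0.0119])]
petri_1 [(0.67, [0.3662, 0.1098, 0.0031]), (0.62, [0.6322, 0.3308, 0.0079])]
timer [(0.81, [0.6314, -0.1656, 0.0149])]
vol_flask []
top [[-0.02, 0.994, -0.105, 0.423], [-0.999, -0.023, -0.023, 0.04], [-0.025, 0.104, 0.994, 1.224], [0.0, 0.0, 0.0, 1.0]] [[430.6, 0.0, 279.8], [0.0, 430.6, 206.6], [0.0, 0.0, 1.0]] ['K', 'T']
stopper_1 []
marker [(0.67, [0.5127, 0.1797, 0.0137])]
square_tray [(0.59, [0.4498, 0.3226, 0.0037]), (0.2, [0.5137, 0.1771, 0.0113])]
long_tray [(0.82, [0.4401, -0.2166, -0.0029])]
lamp [(0.95, [0.6955, 0.1053, 0.1001]), (0.45, [0.4423, -0.218, -0.0])]
shutter_tab [(0.56, [0.6478, 0.0579, 0.0576])]
petri_1 [(0.78, [0.3631, 0.1103, 0.0033]), (0.54, [0.63, 0.3292, 0.0014])]
timer [(0.59, [0.6325, -0.1564, 0.0193])]
vol_flask [(0.73, [0.7225, -0.2326, 0.0623]), (0.37, [0.5082, 0.1802, 0.0135]), (0.19, [0.4959, -0.0388, 0.0165])]
```

```bash
ls -la . pics
```

```text
.:
total 16
drwxr-xr-x  3 agent agent 4096 Dec  4 09:21 .
drwxr-xr-x 23 root  root  4096 Dec  4 09:21 ..
-rw-r--r--  1 agent agent  994 Dec  4 09:21 h.py
drwxr-xr-x  2 agent agent 4096 Dec  4 09:21 pics

pics:
total 644
drwxr-xr-x 2 agent agent   4096 Dec  4 09:21 .
drwxr-xr-x 3 agent agent   4096 Dec  4 09:21 ..
-rw-r--r-- 1 agent agent 319245 Dec  4 09:21 side0.png
-rw-r--r-- 1 agent agent 330741 Dec  4 09:21 top0.png
```

View pics/top0.png

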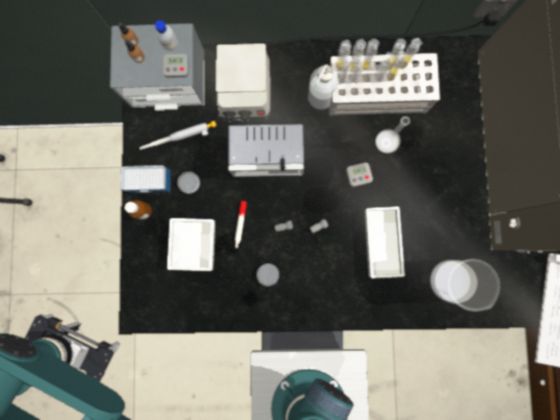

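View pics/side0.png

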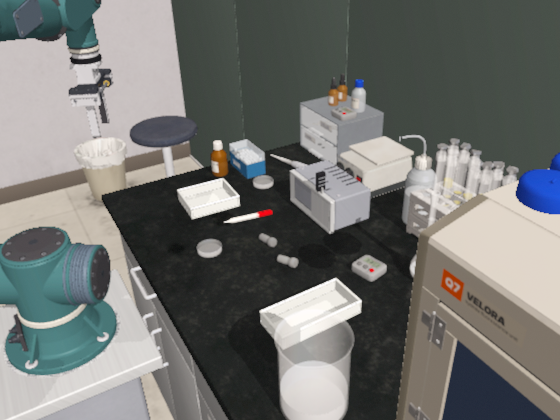

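Top view: stoppers at (284,226) and (319,226), marker from (237,247) to (243,202), square tray at (191,244), long tray at (385,242) and tab at (283,163). The side view shows the same things, with stoppers at (267,240) and (287,261). Next I'll enlarge the crops.

```bash
python3 - <<'E'
import cv2
a=cv2.imread('pics/top0.png')[145:285,225:345]
b=cv2.imread('pics/side0.png')[160:280,215:375]
cv2.imwrite('pics/topc.png',cv2.resize(a,None,fx=4,fy=4,interpolation=cv2.INTER_CUBIC))
cv2.imwrite('pics/sidec.png',cv2.resize(b,None,fx=5,fy=5,interpolation=cv2.INTER_CUBIC))
E
```

```text
(no output)
```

View pics/topc.png

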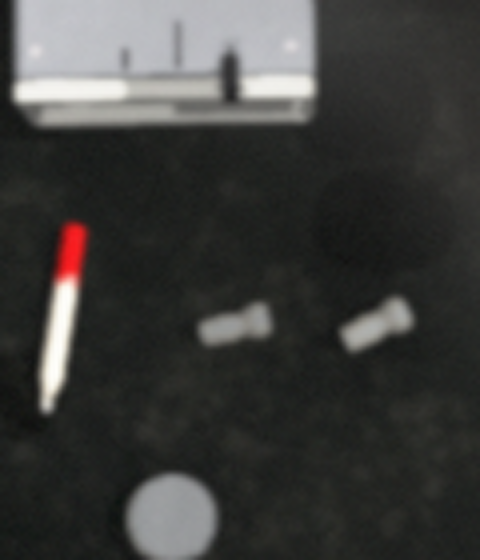

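View pics/sidec.png

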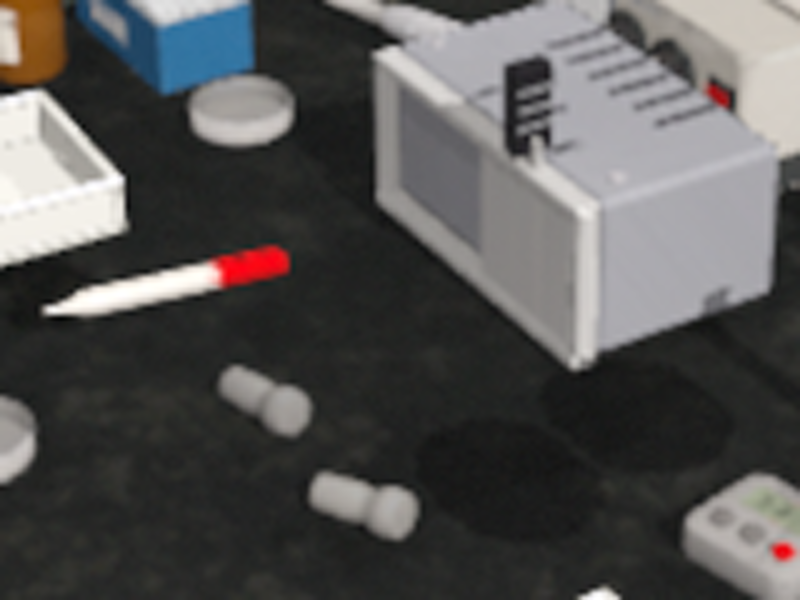

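Top crop: left stopper (200,332)-(270,319), right stopper (344,344)-(410,307), marker (75,225)-(47,411) and long line at (177,20-65). Side crop: the same things at (222,378)-(308,415), (312,488)-(415,515) and (289,260)-(42,311), with the tab at (530,62-152).

```bash
cat >> h.py <<'E'
def tri(t,s):
    A=[];b=[]
    for cam,(u,v) in(('top',t),('side',s)):
        o=np.array(viewer.camera_info(cam)['T'])[:3,3]; d=ray(cam,u,v,0)-o; d/=np.linalg.norm(d); P=np.eye(3)-np.outer(d,d)
        A.append(P);b.append(P@o)
    p=np.linalg.solve(A[0]+A[1],b[0]+b[1]); return np.round(p,4), np.round([np.linalg.norm(A[i]@p-b[i]) for i in(0,1)],4)
E
python3 - <<'E'
from h import *
t=lambda x,y:(225+x/4-.4,145+y/4-.4)
s=lambda x,y:(215+x/5-.4,160+y/5-.4)
def ang(a,b): d=b-a; return np.linalg.norm(d),np.degrees(np.arctan2(d[1],d[0]))
for n,t1,t2,s1,s2,z in(('A',(200,332),(270,319),(222,378),(308,415),.0115),('B',(344,344),(410,307),(312,488),(415,515),.0115),('M',(75,225),(47,411),(289,260),(42,311),.007)):
    print(n,tri(t(*t1),s(*s1)),tri(t(*t2),s(*s2)))
    for c,f,a,b in(('top',t,t1,t2),('side',s,s1,s2)):
        p,q=ray(c,*f(*a),z)[:2],ray(c,*f(*b),z)[:2]; print(c,p.round(4),q.round(4),((p+q)/2).round(4),ang(p,q))
print('lamp top front corners?',[ray('top',*t(*p),.1).round(4) for p in((177,20),(177,65),(126,48),(126,70),(15,88),(315,88))])
print('tab',[ray('top',*t(*p),.155).round(4) for p in((223,50),(237,50),(230,85))],[ray('side',*s(*p),.155).round(4) for p in((508,65),(550,62),(530,62))],ray('side',*s(528,152),.105))
for z in(.033,):
  print('sq',[ray('top',*p,z).round(3) for p in((170,218),(214,219),(213,271),(167,270))]); print('lt',[ray('top',*p,z).round(3) for p in((366,207),(399,207),(405,275),(370,278))])
E
```

```text
A (array([0.4892, 0.0851, 0.0093]), array([0.0022, 0.0022])) (array([0.5024, 0.033 , 0.0121]), array([0.0037, 0.0037]))
top [0.4911 0.0841] [0.4992 0.0346] [0.4951 0.0593] (np.float64(0.05015796002213285), np.float64(-80.72692641180252))
side [0.4857 0.0829] [0.5063 0.0325] [0.496  0.0577] (np.float64(0.054487153423637136), np.float64(-67.84164370457512))
B (array([ 0.4805, -0.0171,  0.0091]), array([0., 0.])) (array([ 0.5065, -0.0645,  0.0131]), array([0.0013, 0.0013]))
top [ 0.4804 -0.017 ] [ 0.5054 -0.0641] [ 0.4929 -0.0405] (np.float64(0.05330307454265833), np.float64(-62.02250773828926))
side [ 0.479  -0.0199] [ 0.5089 -0.0631] [ 0.494  -0.0415] (np.float64(0.05253046248948985), np.float64(-55.230519246403595))
M (array([0.571 , 0.1716, 0.0051]), array([0.0013, 0.0013])) (array([0.4379, 0.1933, 0.0072]), array([0., 0.]))
top [0.5696 0.1719] [0.438  0.1933] [0.5038 0.1826] (np.float64(0.1333584321571387), np.float64(170.80020963778497))
side [0.5708 0.1684] [0.438  0.1935] [0.5044 0.181 ] (np.float64(0.13513641975858898), np.float64(169.2758195870069))
lamp top front corners? [array([0.6942, 0.0922, 0.1   ]), array([0.6638, 0.0927, 0.1   ]), array([0.6761, 0.1265, 0.1   ]), array([0.6613, 0.1267, 0.1   ]), array([0.651 , 0.2008, 0.1   ]), array([0.6459, 0.0016, 0.1   ])]
tab [array([0.6608, 0.0609, 0.155 ]), array([0.6606, 0.0521, 0.155 ]), array([0.6383, 0.057 , 0.155 ])] [array([0.6365, 0.0565, 0.155 ]), array([0.6553, 0.0481, 0.155 ]), array([0.6471, 0.0534, 0.155 ])] [0.64649003 0.05341394 0.105     ]
sq [array([0.523, 0.375, 0.033]), array([0.517, 0.252, 0.033]), array([0.374, 0.255, 0.033]), array([0.379, 0.382, 0.033])]
lt [array([ 0.541, -0.171,  0.033]), array([ 0.539, -0.262,  0.033]), array([ 0.353, -0.269,  0.033]), array([ 0.347, -0.174,  0.033])]
```

```bash
cat >> h.py <<'E'
def go(*pts):
    "pts: (x,y,z,phi deg of jaw direction) -> rows in tool axes at present pose"
    s=monitor.sense();M=R.from_rotvec(s['orientation']).as_matrix();ph=np.degrees(np.arctan2(M[1,2],M[0,2]))
    print('t %.2f'%s['clock'],np.round(s['tool_pos'],4),'phi %.1f'%ph,'F',np.round(s['ft_force'],1),'op %.3f'%s['opening'],'q6 %.2f'%s['joint_pos'][5])
    for p in pts:
        d=M.T@(np.array(p[:3])-s['tool_pos']); t=(ph-p[3]+90)%180-90
        print(p,np.round(d,4).tolist(),'turn %.3f'%np.radians(t))
E
python3 -c "
from h import *
go((.495,.061,.1,14),(.495,.061,.004,14))"
```

```text
t 1.00 [0.2386 0.4955 0.2055] phi 64.3 F [ 0.5 -0.4  0.6] op 0.999 q6 -0.10
(0.495, 0.061, 0.1, 14) [0.4195, 0.1055, -0.2803] turn 0.878
(0.495, 0.061, 0.004, 14) [0.4195, 0.2015, -0.2803] turn 0.878
```

Request:
jog_arm(steps=[[0.21,0.05,-0.14,0.44,90],[0.42,0.1,-0.28,0.878,90],[0.42,0.1,-0.28,0.878,90],[0.42,0.1,-0.28,0.878,90],[0.42,0.1,-0.28,0.878,90],[0.42,0.1,-0.28,0.878,90],[0.42,0.1,-0.28,0.878,90],[0.42,0.1,-0.28,0.878,90]])

```text
clock: 1.8
tool_pos: [0.4391, 0.156, 0.1278]
orientation: [-1.314, 1.027, -1.028]
ft_force: [0.7, 0.8, 0.8]
opening: 0.649
```

```bash
python3 -c "
from h import *
go((.495,.061,.1,14),(.495,.061,.004,14))"
```

```text
t 1.80 [0.4391 0.156  0.1278] phi 14.0 F [0.7 0.8 0.8] op 0.649 q6 -0.02
(0.495, 0.061, 0.1, 14) [0.1057, 0.0278, 0.0312] turn -0.000
(0.495, 0.061, 0.004, 14) [0.1057, 0.1238, 0.0311] turn -0.000
```

Request:
jog_arm(steps=[[0.05,0.015,0.015,0,90],[0.1,0.028,0.03,0,90],[0.106,0.028,0.031,0,90],[0.106,0.06,0.031,0,90],[0.106,0.09,0.031,0,90],[0.106,0.09,0.031,0,90],[0.106,0.09,0.031,0,90],[0.106,0.09,0.031,0,90]])

```text
clock: 2.6
tool_pos: [0.4954, 0.063, 0.0399]
orientation: [-1.313, 1.024, -1.029]
ft_force: [0.1, -0.2, 0.9]
opening: 0.647
```

```bash
python3 - <<'E'
from h import *
go((.495,.061,.004,14))
a=snap('top')[175:265,235:345];b=snap('side')[180:280,220:320]
z=lambda i,w:cv2.resize(i[:,:,::-1],(w,int(w*i.shape[0]/i.shape[1])),interpolation=cv2.INTER_CUBIC)
a,b=z(a,400),z(b,400)
o=np.zeros((400,800,3),np.uint8);o[:a.shape[0],:400]=a;o[:b.shape[0],400:]=b[:400]
cv2.imwrite('pics/g1.png',o)
E
```

```text
t 2.60 [0.4954 0.063  0.0399] phi 14.0 F [ 0.1 -0.2  0.9] op 0.647 q6 -0.23
(0.495, 0.061, 0.004, 14) [0.0018, 0.0359, -0.001] turn 0.000
```

View pics/g1.png

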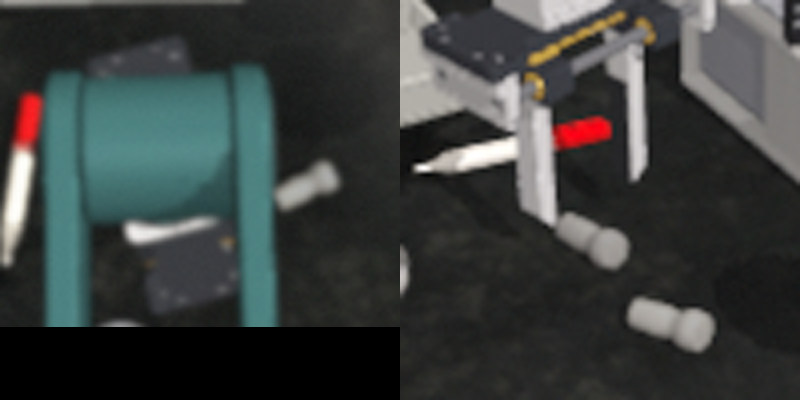

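The side crop shows the fingertips at (540,220) and (637,180) on either side of the left stopper. Going down and gripping.

Request:
jog_arm(steps=[[0.002,0.02,-0.001,0,90],[0.002,0.036,-0.001,0,90],[0.002,0.036,-0.001,0,90],[0.002,0.036,-0.001,0,255],[0.002,0.036,-0.001,0,255],[0.002,0.036,-0.001,0,255],[0.002,0.036,-0.001,0,255],[0.002,0.036,-0.001,0,255]])

```text
clock: 3.5
tool_pos: [0.4938, 0.0603, 0.0021]
orientation: [-1.314, 1.027, -1.028]
ft_force: [0.5, -0.2, 0.1]
opening: 0.257
```

```bash
python3 -c "
from h import *
go((.495,.061,.08,14),(.48,.29,.08,14),(.48,.29,.04,14))"
```

```text
t 3.50 [0.4938 0.0603 0.0021] phi 14.0 F [ 0.5 -0.2  0.1] op 0.257 q6 -0.24
(0.495, 0.061, 0.08, 14) [-0.0004, -0.0779, 0.0014] turn -0.000
(0.48, 0.29, 0.08, 14) [-0.2262, -0.0778, 0.0421] turn -0.000
(0.48, 0.29, 0.04, 14) [-0.2262, -0.0378, 0.0421] turn -0.000
```

Request:
jog_arm(steps=[[0,-0.04,0,0,255],[0,-0.08,0,0,255],[-0.05,-0.08,0.01,0,255],[-0.1,-0.08,0.02,0,255],[-0.15,-0.08,0.03,0,255],[-0.2,-0.08,0.04,0,255],[-0.248,-0.08,0.038,0,255],[-0.248,-0.08,0.038,0,255]])

```text
clock: 4.3
tool_pos: [0.4684, 0.3154, 0.0816]
orientation: [-1.316, 1.024, -1.02]
ft_force: [-0.3, -0.2, -0.4]
opening: 0.243
```

```bash
python3 -c "
from h import *
go((.474,.315,.016,7))"
```

```text
t 4.30 [0.4684 0.3154 0.0816] phi 14.4 F [-0.3 -0.2 -0.4] op 0.243 q6 0.24
(0.474, 0.315, 0.016, 7) [0.0019, 0.0656, 0.0053] turn 0.129
```

Request:
jog_arm(steps=[[0.002,0.03,0.005,0.1,255],[0.002,0.055,0.005,0.1,255],[0.002,0.065,0.005,0.1,255],[0.002,0.065,0.005,0.1,255],[0.002,0.065,0.005,0.1,165],[0.002,0.065,0.005,0.1,165],[0.002,0.065,0.005,0.1,165],[0.002,0.03,0.005,0.1,165]])

```text
clock: 5.1
tool_pos: [0.4726, 0.3075, 0.0478]
orientation: [-1.283, 1.107, -1.101]
ft_force: [0.2, -0.2, -0.3]
opening: 0.353
```

```bash
python3 -c "
from h import *
go((.474,.315,.09,14),(.493,-.04,.08,30))"
```

```text
t 5.10 [0.4726 0.3075 0.0478] phi 8.2 F [ 0.2 -0.2 -0.3] op 0.353 q6 0.33
(0.474, 0.315, 0.09, 14) [-0.0071, -0.0423, 0.002] turn -0.100
(0.493, -0.04, 0.08, 30) [0.3469, -0.0308, -0.0299] turn -0.380
```

Request:
jog_arm(steps=[[0,-0.04,0,0,150],[0.05,-0.045,-0.005,-0.1,120],[0.1,-0.045,-0.01,-0.2,90],[0.15,-0.04,-0.015,-0.3,90],[0.2,-0.035,-0.02,-0.38,90],[0.25,-0.03,-0.025,-0.38,90],[0.3,-0.03,-0.03,-0.38,90],[0.347,-0.03,-0.03,-0.38,90]])

```text
clock: 5.9
tool_pos: [0.4958, -0.0404, 0.0828]
orientation: [-1.412, 0.814, -0.817]
ft_force: [0.5, 0.5, 0.9]
opening: 0.646
```

```bash
python3 - <<'E'
from h import *
go((.4925,-.0395,.04,30),(.4925,-.0395,.003,30))
snap('side');snap('top')
print(rec('side','stopper_1'),rec('top','stopper_1'))
E
```

```text
t 5.90 [ 0.4958 -0.0404  0.0828] phi 30.0 F [0.5 0.5 0.9] op 0.646 q6 -0.72
(0.4925, -0.0395, 0.04, 30) [-0.0025, 0.0428, -0.0025] turn 0.000
(0.4925, -0.0395, 0.003, 30) [-0.0025, 0.0798, -0.0026] turn 0.000
[(0.53, [0.4729, 0.3049, 0.0234]), (0.51, [0.4939, -0.0523, 0.0154]), (0.44, [0.6219, 0.342, 0.0076])] [(0.58, [0.4762, 0.3044, 0.0162]), (0.36, [0.6345, -0.1577, 0.0156])]
```

Request:
jog_arm(steps=[[-0.002,0.03,-0.002,0,90],[-0.002,0.06,-0.002,0,90],[-0.002,0.08,-0.002,0,90],[-0.002,0.08,-0.002,0,90],[-0.002,0.08,-0.002,0,255],[-0.002,0.08,-0.002,0,255],[-0.002,0.08,-0.002,0,255],[-0.002,0.08,-0.002,0,255]])

```text
clock: 6.9
tool_pos: [0.4933, -0.0373, 0.002]
orientation: [-1.412, 0.814, -0.815]
ft_force: [-0.3, -0.5, -0.4]
opening: 0.345
```

```bash
python3 -c "
from h import *
go((.425,.315,.08,14),(.425,.315,.016,14))"
```

```text
t 6.90 [ 0.4933 -0.0373  0.002 ] phi 30.1 F [-0.3 -0.5 -0.4] op 0.345 q6 -0.71
(0.425, 0.315, 0.08, 14) [-0.3391, -0.078, 0.1173] turn 0.280
(0.425, 0.315, 0.016, 14) [-0.3391, -0.014, 0.1173] turn 0.280
```

Request:
jog_arm(steps=[[0,0,0,0,255],[0,0,0,0,255],[0,0,0,0,255],[0,-0.04,0,0,255],[0,-0.08,0,0,255],[-0.04,-0.08,0.015,0,255],[-0.08,-0.08,0.03,0,255],[-0.12,-0.08,0.045,0.05,255]])

```text
clock: 7.7
tool_pos: [0.4721, 0.0897, 0.0823]
orientation: [-1.395, 0.855, -0.856]
ft_force: [0.7, -0.3, -0.2]
opening: 0.248
```

```bash
python3 -c "
from h import *
go((.425,.315,.08,9),(.425,.315,.016,9))"
```

```text
t 7.70 [0.4721 0.0897 0.0823] phi 27.0 F [ 0.7 -0.3 -0.2] op 0.248 q6 -0.40
(0.425, 0.315, 0.08, 9) [-0.2222, 0.0023, 0.0602] turn 0.314
(0.425, 0.315, 0.016, 9) [-0.2222, 0.0663, 0.0602] turn 0.314
```

Request:
jog_arm(steps=[[-0.05,0,0.013,0.08,255],[-0.1,0,0.025,0.16,255],[-0.15,0,0.04,0.24,255],[-0.2,0,0.055,0.314,255],[-0.22,0,0.054,0.314,255],[-0.22,0,0.054,0.314,255],[-0.22,0.03,0.054,0.314,255],[-0.22,0.05,0.054,0.314,255]])

```text
clock: 8.5
tool_pos: [0.4199, 0.3082, 0.0308]
orientation: [-1.281, 1.09, -1.091]
ft_force: [-0.3, 0.1, -1.0]
opening: 0.245
```

```bash
python3 -c "
from h import *
go((.42,.313,.016,9))"
```

```text
t 8.50 [0.4199 0.3082 0.0308] phi 9.2 F [-0.3  0.1 -1. ] op 0.245 q6 0.37
(0.42, 0.313, 0.016, 9) [-0.0047, 0.0148, 0.0008] turn 0.003
```

Request:
jog_arm(steps=[[-0.004,0.015,0,0,255],[-0.004,0.015,0,0,255],[-0.004,0.015,0,0,165],[-0.004,0.015,0,0,165],[-0.004,0.015,0,0,165],[-0.004,-0.01,0,0,165],[-0.004,-0.05,0,0,165],[-0.004,-0.06,0,0,165]])

```text
clock: 9.3
tool_pos: [0.422, 0.3147, 0.0974]
orientation: [-1.271, 1.086, -1.092]
ft_force: [0.9, 0.7, 0.7]
opening: 0.351
```

```bash
python3 -c "
from h import *
go((.504,.182,.09,80),(.504,.182,.05,80))"
```

```text
t 9.30 [0.422  0.3147 0.0974] phi 9.2 F [0.9 0.7 0.7] op 0.351 q6 0.37
(0.504, 0.182, 0.09, 80) [0.1441, 0.0074, 0.0597] turn -1.236
(0.504, 0.182, 0.05, 80) [0.1442, 0.0474, 0.0594] turn -1.236
```

Request:
jog_arm(steps=[[0.036,0,0.015,-0.15,90],[0.072,0,0.03,-0.3,90],[0.108,0,0.045,-0.45,90],[0.145,0,0.062,-0.6,90],[0.145,0,0.062,-0.75,90],[0.145,0,0.062,-0.9,90],[0.145,0,0.062,-1.05,90],[0.145,0.01,0.062,-1.2,90]])

```text
clock: 10.1
tool_pos: [0.5048, 0.1798, 0.0831]
orientation: [-1.563, 0.17, -0.175]
ft_force: [0.4, -0.3, -0.2]
opening: 0.646
```

```bash
python3 - <<'E'
from h import *
go((.506,.182,.003,80.5))
snap('side')
a=snap('top','t2');
print(rec('side','marker'),rec('side','stopper_1'),rec('top','stopper_1'))
E
```

```text
t 10.10 [0.5048 0.1798 0.0831] phi 77.4 F [ 0.4 -0.3 -0.2] op 0.646 q6 -1.11
(0.506, 0.182, 0.003, 80.5) [0.0005, 0.0801, 0.0023] turn -0.054
[(0.79, [0.5132, 0.1772, 0.0109])] [(0.43, [0.4173, 0.2988, 0.0198])] []
```

Request:
jog_arm(steps=[[0,0.03,0.002,-0.05,130],[0,0.055,0.002,-0.05,130],[0,0.072,0.002,-0.05,130],[0,0.08,0.002,-0.05,130],[0,0.08,0.002,-0.05,130],[0,0.08,0.002,-0.05,255],[0,0.08,0.002,-0.05,255],[0,0.08,0.002,-0.05,255]])

```text
clock: 11.15
tool_pos: [0.5045, 0.182, 0.0025]
orientation: [-1.566, 0.137, -0.139]
ft_force: [0.1, -0.1, -0.4]
opening: 0.274
```

Request:
jog_arm(steps=[[0,0,0,0,255],[0,0,0,0,255],[0,0,0,0,255],[0,0,0,0,255],[0,-0.03,0,0,255],[0,-0.07,0,0,255],[0,-0.1,0,0,255],[0,-0.1,0,0,255]])

```text
clock: 11.95
tool_pos: [0.5072, 0.1826, 0.1073]
orientation: [-1.563, 0.13, -0.146]
ft_force: [0.5, 0.0, 0.1]
opening: 0.142
```

```bash
python3 - <<'E'
from h import *
go((.445,-.22,.1,91),(.445,-.22,.03,91))
a=snap('side','s3');
print(rec('side','marker'))
E
```

```text
t 11.95 [0.5072 0.1826 0.1073] phi 79.9 F [0.5 0.  0.1] op 0.142 q6 -1.15
(0.445, -0.22, 0.1, 91) [0.009, 0.0056, -0.4073] turn -0.193
(0.445, -0.22, 0.03, 91) [0.0083, 0.0756, -0.4076] turn -0.193
[(0.48, [0.5302, 0.1753, 0.1161]), (0.31, [0.4742, 0.3052, 0.0192])]
```

View pics/s3.png

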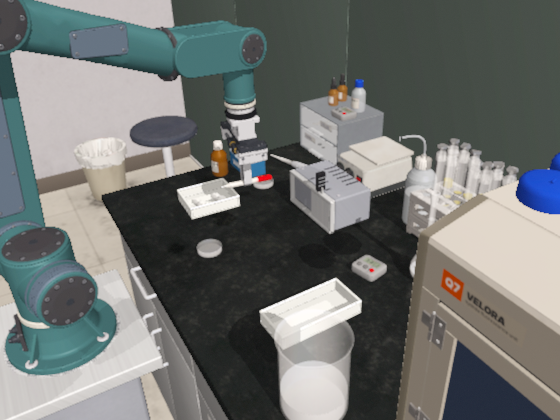

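The marker is held level at (250,182) and both stoppers are off the worktop. Carrying the marker to the long tray.

Request:
jog_arm(steps=[[0,0,-0.05,-0.05,255],[0,0,-0.1,-0.1,255],[0,0,-0.15,-0.15,255],[0,0,-0.2,-0.193,255],[0.003,0,-0.25,-0.193,255],[0.006,0,-0.3,-0.193,255],[0.009,0,-0.35,-0.193,255],[0.009,0,-0.4,-0.193,255]])

```text
clock: 12.85
tool_pos: [0.4411, -0.2145, 0.0991]
orientation: [-1.568, -0.011, 0.016]
ft_force: [0.6, -1.1, 0.2]
opening: 0.138
```

```bash
python3 - <<'E'
from h import *
go((.445,-.215,.03,91),(.445,-.215,.011,91))
E
```

```text
t 12.85 [ 0.4411 -0.2145  0.0991] phi 91.0 F [ 0.6 -1.1  0.2] op 0.138 q6 -2.16
(0.445, -0.215, 0.03, 91) [0.0041, 0.0691, -0.0008] turn -0.000
(0.445, -0.215, 0.011, 91) [0.0042, 0.0881, -0.0008] turn -0.000
```

Request:
jog_arm(steps=[[0.004,0.035,0,0,255],[0.004,0.065,0,0,255],[0.004,0.085,0,0,255],[0.004,0.088,0,0,255],[0.004,0.088,0,0,175],[0.004,0.088,0,0,175],[0.004,0.07,0,0,175],[0.004,0.03,0,0,175]])

```text
clock: 13.65
tool_pos: [0.4452, -0.2119, 0.0702]
orientation: [-1.567, -0.01, 0.018]
ft_force: [0.2, -0.9, 0.3]
opening: 0.317
```

Request:
jog_arm(steps=[[0,-0.05,0,0,175],[0,-0.1,0,0,175],[0,-0.15,0.03,0,175],[0,-0.17,0.07,0,175],[0,-0.17,0.12,0,175],[0,-0.17,0.17,0,175],[0,-0.17,0.2,0,175],[0,-0.17,0.22,0,175]])

```text
clock: 14.45
tool_pos: [0.4431, 0.0092, 0.244]
orientation: [-1.571, -0.02, 0.013]
ft_force: [0.2, 0.1, 0.4]
opening: 0.313
```

```bash
python3 - <<'E'
from h import *
go((.647,.057,.19,89.5),(.647,.057,.12,89.5))
a=snap('top','t4'); b=snap('side')
for q in('marker','stopper_1'): print(q,rec('top',q),rec('side',q))
x=cv2.resize(a[195:290,155:425,::-1],None,fx=2.9,fy=2.9,interpolation=cv2.INTER_CUBIC)
cv2.imwrite('pics/t4c.png',x)
E
```

```text
t 14.45 [0.4431 0.0092 0.244 ] phi 91.2 F [0.2 0.1 0.4] op 0.313 q6 -1.70
(0.647, 0.057, 0.19, 89.5) [0.2046, 0.0549, 0.0436] turn 0.029
(0.647, 0.057, 0.12, 89.5) [0.2043, 0.1249, 0.0436] turn 0.029
marker [(0.48, [0.4224, 0.3108, 0.0201])] [(0.66, [0.4828, -0.214, 0.0184]), (0.65, [0.6311, -0.1651, 0.0179])]
stopper_1 [(0.56, [0.423, 0.3089, 0.0197]), (0.5, [0.4734, 0.3039, 0.0172])] [(0.57, [0.4713, 0.3054, 0.0202]), (0.5, [0.4151, 0.2987, 0.0205])]
```

View pics/t4c.png

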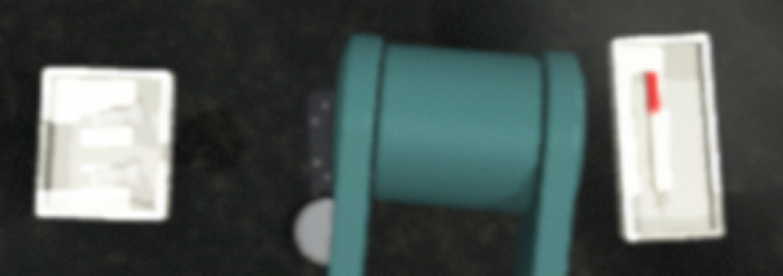

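Stoppers lie in the left tray at about (105,135) and (115,175), and the marker lies flat in the right tray at (650,135). Next is the tab.

Request:
jog_arm(steps=[[0.05,0.01,0.01,0.029,120],[0.1,0.025,0.02,0.029,120],[0.15,0.04,0.03,0.029,120],[0.19,0.05,0.042,0.029,120],[0.204,0.055,0.043,0.029,120],[0.204,0.055,0.043,0.029,120],[0.204,0.055,0.043,0.029,120],[0.204,0.055,0.043,0.029,120]])

```text
clock: 15.55
tool_pos: [0.646, 0.0522, 0.1882]
orientation: [-1.571, 0.009, -0.011]
ft_force: [-0.5, -0.4, -0.4]
opening: 0.529
```

```bash
python3 - <<'E'
from h import *
go((.647,.056,.118,89))
a=snap('top'); b=snap('side')
a,b=a[130:190,225:310,::-1],b[130:230,270:370,::-1]
o=np.zeros((400,800,3),np.uint8)
a=cv2.resize(a,(400,282),interpolation=3);o[:282,:400]=a;o[:,400:]=cv2.resize(b,(400,400),interpolation=3)
cv2.imwrite('pics/g5.png',o)
E
```

```text
t 15.55 [0.646  0.0522 0.1882] phi 89.3 F [-0.5 -0.4 -0.4] op 0.529 q6 -1.56
(0.647, 0.056, 0.118, 89) [0.0009, 0.0702, 0.0038] turn 0.005
```

View pics/g5.png

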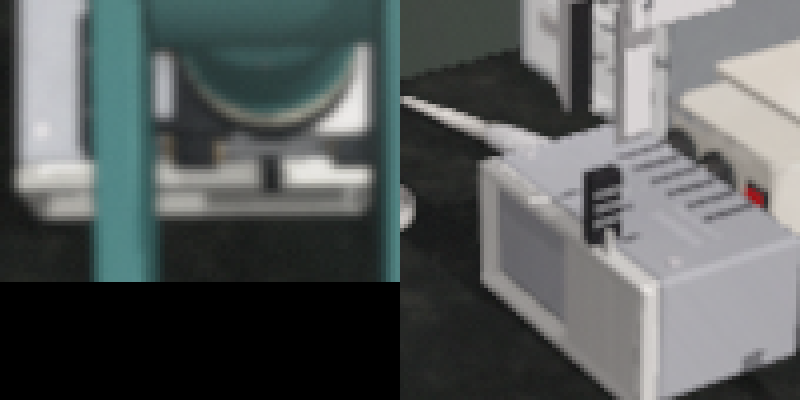

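The side view shows the fingertips at about (582,110) and (635,138), above and either side of the tab top at (603,170). That matches the target, so I'll go down, pinch, and keep the tool in place.

Request:
jog_arm(steps=[[0.001,0.02,0.003,0,120],[0.001,0.04,0.003,0,120],[0.001,0.06,0.003,0,120],[0.001,0.07,0.003,0,120],[0.001,0.07,0.003,0,120],[0.001,0.07,0.003,0,255],[0.001,0.07,0.003,0,255],[0.001,0.07,0.003,0,255]])

```text
clock: 16.45
tool_pos: [0.6481, 0.0562, 0.1184]
orientation: [-1.571, 0.007, -0.011]
ft_force: [1.1, 0.6, 0.0]
opening: 0.31
```

Request:
jog_arm(steps=[[0,0,0,0,255],[0,0,0,0,255],[0,0,0,0,255],[0,0,0,0,255],[0,0,0,0,255],[0,0,0,0,255],[0,0,0,0,255],[0,0,0,0,255]])

```text
clock: 17.25
tool_pos: [0.6476, 0.0569, 0.1172]
orientation: [-1.57, 0.008, -0.009]
ft_force: [0.3, 3.9, 3.1]
opening: 0.126
```

```bash
python3 - <<'E'
from h import *
go((.647,.0925,.118,89))
E
```

```text
t 17.25 [0.6476 0.0569 0.1172] phi 89.4 F [0.3 3.9 3.1] op 0.126 q6 -1.56
(0.647, 0.0925, 0.118, 89) [-0.001, -0.0008, 0.0355] turn 0.006
```

Request:
jog_arm(steps=[[0,0,0.005,0,255],[0,0,0.01,0,255],[0,0,0.015,0,255],[0,0,0.02,0,255],[0,0,0.025,0,255],[0,0,0.03,0,255],[0,0,0.035,0,255],[0,0,0.036,0,255]])

```text
clock: 18.05
tool_pos: [0.6479, 0.0903, 0.1172]
orientation: [-1.575, 0.01, -0.01]
ft_force: [-1.6, -9.3, 4.7]
opening: 0.128
```

Request:
jog_arm(steps=[[0,0,0,0,255],[0,0,0,0,255],[0,0,0,0,255],[0,0,0,0,255],[0,0,0,0,255],[0,0,0,0,255],[0,0,0,0,255],[0,0,0,0,255]])

```text
clock: 18.85
tool_pos: [0.6479, 0.09, 0.1172]
orientation: [-1.575, 0.01, -0.011]
ft_force: [-1.4, -6.5, 5.2]
opening: 0.128
```

```bash
python3 - <<'E'
from h import *
go((.647,.0925,.118,89))
b=snap('side')
cv2.imwrite('pics/g6.png',cv2.resize(b[120:240,250:400,::-1],None,fx=5,fy=5,interpolation=3))
print([proj('side',p).round(1).tolist() for p in((.647,.0925,.155),(.647,.0925,.105),(.635,.0925,.105))])
E
```

```text
t 18.85 [0.6479 0.09   0.1172] phi 89.2 F [-1.4 -6.5  5.2] op 0.128 q6 -1.50
(0.647, 0.0925, 0.118, 89) [-0.0009, -0.0008, 0.0025] turn 0.004
[[311.9, 165.8], [311.9, 183.5], [307.8, 184.8]]
```

View pics/g6.png

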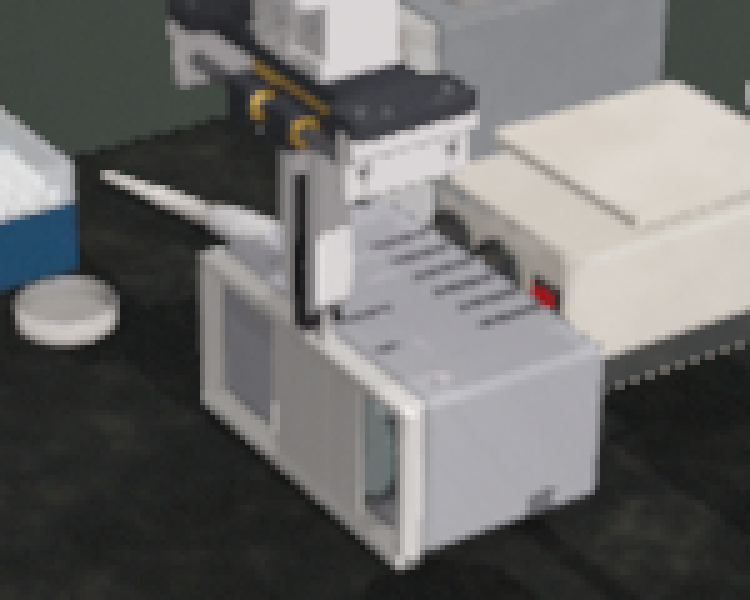

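The tab base at (308,328) lies on the extension of the long line, (390,308)-(345,318). TCP travel is about 33 mm, so I'll add 2 mm and settle.

Request:
jog_arm(steps=[[0,0,0.001,0,255],[0,0,0.002,0,255],[0,0,0.002,0,255],[0,0,0.002,0,255],[0,0,0.002,0,255],[0,0,0.002,0,255],[0,0,0.002,0,255],[0,0,0.002,0,255]])

```text
clock: 19.7
tool_pos: [0.6479, 0.0917, 0.1172]
orientation: [-1.575, 0.01, -0.011]
ft_force: [-0.8, -7.7, 4.6]
opening: 0.127
```

```bash
python3 - <<'E'
from h import *
P=[];F=[]
for i in range(4):
    snap('top'if i%2 else'side'); s=monitor.sense();P.append(s['tool_pos']);F.append(s['ft_force'])
print(np.mean(P,0).round(4),np.std(P,0).round(4),np.mean(F,0).round(1),s['opening'])
print(rec('side','shutter_tab'),rec('side','stopper_1'),rec('side','marker'),rec('top','stopper_1'))
E
```

```text
[0.6479 0.0917 0.1172] [0. 0. 0.] [-1.1 -7.5  4.8] 0.12640841119890825
[(0.62, [0.6492, 0.0863, 0.0534])] [(0.39, [0.4734, 0.3068, 0.0221]), (0.39, [0.4135, 0.2993, 0.0242])] [(0.44, [0.4837, -0.2153, 0.0158])] [(0.65, [0.4201, 0.3096, 0.0185]), (0.54, [0.473, 0.3027, 0.0167])]
```

```bash
python3 -c "
from h import *
print(workorder.finish_job())"
```

```text
the job is handed in; nothing more can be done
None
```

I sorted the worktop, and handed the job in at about 20 s with the gripper still holding the shutter at half travel. `finish_job` gives no verdict, so the result rests on my own checks.

- **Stoppers:** both are released in the square tray, at about (0.473, 0.304) and (0.418, 0.304). Both cameras agreed to within about 11 mm.
- **Marker:** it lies flat in the long tray along y ≈ -0.215, seen in the top picture and found by the side camera. The top camera's network missed it there and reported a stopper instead, at low confidence.
- **Shutter:** the tab is pinched, with the opening at 11.9 mm for a 12 mm tab. The tool moved 34.8 mm from the shut position, against a target of 35 mm.
- **Spring force:** it read 7.5 N against the 7.7 N expected at half travel. In the picture taken 2 mm before the final position, the tab lined up with the long index line.
- **Discrepancy:** there was a residual vertical force of about 5 N on the wrist while holding, well under the limits.
- **Not re-measured:** I did not check the dishes, timer or flask again at the end. The arm did not go down near any of them.

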